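Hold a polished glass cell in the inspection beam

TASK

First set the inspection lamp's dimmer: slide its grip along the track until it is level with the pointed steel clip, and leave it there. Then take the glass cell out of the wooden rack by its two frosted end faces only, never touching the clear glass between them, and hold it upright in the light path half-way between lamp and receiver, its clear window square to the beam and the beam through the middle of the window, without knocking it against the stand or disturbing the other things on the bench. Finish while still holding it there, still and in mid-air.

Things in the scene. Friction and masses are not known exactly. Their poses are not given: they have to be found in the camera images.
- dimmer (a joint): position of the dimmer's grip along its track, m, 0 at the near end to 0.12; grows towards +y of dimmer_base. Stiff sliding (about 1.5 N), stays where it is left
- dimmer_base: grey dimmer console, fixed, 100 (its x) x 180 (its y) x 50 mm high; origin at the centre of its underside; the track runs along its y on the top. Its +y points roughly away from the robot
- dimmer_top (a point): centre of the top of the black upright grip on the dimmer: 28 (x) x 20 (along the track, y) x 40 mm high, its top 90.5 mm above the bench, its foot at the console's top face; turned like the console
- mark_tip (a point): tip of the small flat pointed steel clip on the console's top, beside the track, 24 mm to the +x side of the grip's centre line, 5 mm high, reaching 22 mm outward; turned like the console. It marks the position along the track where the centre of the grip has to stand; it is in another place each time
- cell: the glass cell, loose, about 0.2 kg, standing upright: 28 (x) x 50 (y) x 80 mm high, origin at the centre of its underside. Its two end walls at +y and -y (white frosted, each 9 thick, 28 wide, 80 high, outer faces 50 mm apart) are to be gripped; between them is the clear glass
- clear_part: the clear glass window of the cell, 22 thick (x) x 32 (y) x 80 mm high, set back 3 mm from the edges of the frosted end walls, light passes through it along the cell's x; same origin as the cell; not to be touched by the robot
- cell_centre (a point): centre of the glass cell, half-way up (40 mm above its underside), axes of the cell
- rack: fixed wooden rack, 200 (x) x 85 (y) x 25 mm high, origin at the centre of its underside; three pockets 12 mm deep and 65 mm apart in a row along its x, each loosely fitting (3 mm in all) a 28 x 50 mm foot. The cell and two metal blanks stand in them in any order, 50 mm long sides along the rack's y
- stand: fixed inspection stand: steel base plate 90 (x) x 280 (y) x 16 mm, lamp box 70 mm cube at its -y end and receiver plate 64 mm square at its +y end, both centred 130 mm above the bench, tops at 165 mm; origin on the bench below the middle of the light path; the light runs along its y
- beam_mid (a point): the middle of the light path, half-way between the lamp and receiver faces (each 80 mm away along y), 130 mm above the bench, axes of the stand; an empty place in the air, on the line from the lamp's round lens to the dark dot of the receiver
- blank_a_centre (a point): centre of a solid steel blank 28 x 50 x 50 mm high in the rack; to be left alone
- blank_b_centre (a point): point 25 mm above the foot of an aluminium blank 28 x 50 x 42 mm with a 12 mm high round stud on top, in the rack; to be left alone
- buff: grey felt buffing wheel lying on the bench, 104 mm across, 30 mm high, origin under its centre; to be left alone
- compound_bar: bar of polishing compound on the bench, 100 x 40 x 32 mm high, origin under its centre; to be left alone
There are look-alikes about, which are no part of the job. Leave any turquoise look-alike of the cell alone.

How it is judged (in metres and radians):
On the way, in this order (a step that is already met when the one before it is completed fails the run):
1. the dimmer's grip stands level with the clip, the cell still in the rack (y of dimmer_top in the frame of mark_tip between -0.006 and 0.006 m and distance of cell_centre from where it was at the start of the episode below 0.015 m), for 0.3 s.
2. the cell is gripped and lifted clear of the rack (height (world z) of cell_centre above 0.085 m and contact force between the fingers and cell above 1 N and contact force between cell and rack below 0.1 N), for 0.2 s.
3. the cell is held in the light path (x of cell_centre in the frame of beam_mid between -0.009 and 0.009 m and y of cell_centre in the frame of beam_mid between -0.03 and 0.03 m and z of cell_centre in the frame of beam_mid between -0.012 and 0.012 m and angle between cell's own z axis and vertical below 0.14 rad and angle between the x axis of cell and the y axis of stand, either way round below 0.16 rad and contact force between the fingers and cell above 1 N and contact force between cell and stand below 0.1 N and contact force between cell and rack below 0.1 N), for 0.3 s.
At the end, for the whole second after the job is handed in: Cell held still in mid-air by the fingers, off stand and rack; its centre within 9 mm sideways and 12 mm in height of the beam, 30 mm of mid-path; upright within 8 deg, window square to the beam within 9 deg; dimmer grip within 6 mm of the clip along the track (all of step 3 and y of dimmer_top in the frame of mark_tip between -0.006 and 0.006 m and linear speed of cell below 0.03 m/s); the arm keeps its last pose, push and grip.
It fails at once if the clear glass is touched by the robot (contact force between any of the fingers, the arm and clear_part above 0.3 N).
It fails at once if the cell is knocked against the stand (contact force between cell and stand above 4 N).
It fails at once if another thing is disturbed (moved over 20 mm) (distance of any of blank_a_centre, blank_b_centre, buff, compound_bar from where it was at the start of the episode above 0.02 m).
It also fails if it takes over 53 s, if anything falls off the work surface, if the arm or the gripper's body presses on something with over 40 N, if the wrist force passes 120 N, or if a joint passes its speed limit or range.

ROBOT

A 6-joint arm with a two-finger parallel gripper is mounted at the origin on the work surface. World frame = base frame: x ahead of the robot, y to its left, z up, the work surface at z = 0. Lengths are in m, angles in degrees, forces in N, time in s.
With the tool pointing down it reaches from about 0.4 to 0.825 m from the base axis. Payload 7 kg.
Tool frame: the origin (TCP) lies midway between the tips of the shut fingers; the grasp point (between the pads) lies r.grasp_offset behind it (r.grasp_offset is the distance from the TCP to the grasp point, in m); z points along the fingers, y is the direction in which the jaws open and shut (so a half turn about z gives the same grasp; the last joint's range is limited). The gripper opens to 88 mm and grips with 3 to 60 N. Pads are 19 mm wide; open, the fingers measure 130 mm over their backs; the gripper's body (78 mm by 193 mm) begins 47 mm behind the grasp point.
Start: joints at [-54.196, 20.546, 0.682, 0, -70.136, -16.507], TCP at [0.223, -0.637, 0.227] pointing down, gripper open.
Joint ranges: [-176.03, 176.03], [-82.01, 121.73], [-58.28, 71.71], [-173.87, 95.51], [-174.79, -0.11], [-173.66, 173.66]. Speed limits (degrees/s): [136.94, 136.94, 172.46, 180, 180, 180].

INTERFACE

Orientations are given as [roll, pitch, yaw] about the fixed x, y, z axes, in that order (R = Rz(yaw) Ry(pitch) Rx(roll)).
In Python, from plant import status, imaging, r gives the robot as it stands.
- The arm moves only by the tool apply_moves, never from a script. Its argument "moves" is a list of rows, each a list of 6 numbers: the shift along the tool's x, y, z in units of 200 mm (1.0 is 200 mm), then the turn, a rotation vector about the tool's x, y, z in units of 90 degrees (1.0 is 90 degrees). In form: [[tx, ty, tz, rx, ry, rz], ...]. A call has 1 to 12 rows; each row is the pose to reach, as a shift and turn from the pose measured when the call began, along the tool's axes at that moment; what a row does not reach only later rows make up. A row lasts 1/8 s, in which the tool goes at most 62.5 mm and 10.7 degrees, less where a joint would pass 70% of its speed; a pose out of reach is approached as far as the arm can. A call with a number of a shift or a turn outside -1 to 1 is refused whole. A call with a gripper value outside its range is refused whole. "hand" is the closure, from -1 (fully open) to 1 (shut), set as the call begins (left out, the last holds). The fingers move at their own pace and stop on an object; "grip_force" is the grip in N (left out, the last holds). Time passes only in rows, so rows that repeat a pose let the fingers close. It gives the time, the measured TCP pose, the force and the opening at its end, in the units of the state.
- status.get_state(): the state, without advancing time (a new reading comes with each control period).
- imaging.capture(name): name is "side" or "top" or "wrist"; returns (picture, depth): 480x640x3 uint8, blue, green, red; 480x640 float32, m along the optical axis (not along the pixel's ray), 0 where there is no reading.
- imaging.camera_info(name): a dict with "fx", "fy", "cx", "cy" (pixels), "k1" (the pictures are not rectified: a ray, as slopes to the right and down, at radius r is drawn at 1 + k1 r^2 times it, then the intrinsics apply), "T" (4x4, takes a point from camera to world coordinates). Camera axes: x right, y up, looking along -z (the intrinsics and any distortion apply to the point x, -y, -z); pixel columns grow to the right and rows downward; lengths in m; the calibration is good to about 2 mm. A picture is of the moment at which its call begins: read the wrist's pose just before it. camera_info takes no time and is no camera call; for the wrist camera it gives the pose at the moment of the call.
- r.close_job(): hands the job in, once; it reports no verdict.
The state is a dict: "time_s": time; "joints": joint angles; "qd": joint speeds; "joint_torque": joint torques, N m; "tcp_pos": TCP position; "eef_rot": TCP orientation; "contact_force": force on the tool from outside, world axes, zero at the start; "moment": the same for the moment, N m; "gripper_width": finger opening in m.
Only numpy, scipy, OpenCV 4.12 (cv2) and the standard library are available. Lean on these libraries where they do the work, as an engineer would, in place of code of your own. Each camera call takes 0.05 s, during which the arm holds its last target.

## Working session

There is one attempt and no reset: what is moved stays moved. The work goes in short steps, Python scripts to look and compute and a tool call to move; the robot and the scene stay as the last step left them, time stands still between calls to the robot, and variables do not carry over. Pictures are saved under pics/ and viewed, and the job is handed in when it is done.

Besides the shell and the picture viewer there is one more tool, called after ">>>" as name(argument=value, ...), one argument or row to a line, values as JSON. apply_moves: Moves the arm, as the interface text tells. Its arguments: {"type":"object","properties":{"moves":{"type":"array","items":{"type":"array","items":{"type":"number"}}},"hand":{"type":"number"},"grip_force":{"type":"number"}},"required":["moves"]}

```bash
ls; mkdir -p pics
python3 - <<'E'
from plant import status, imaging, r
import cv2,numpy as np
s=status.get_state(); print(s); print(r.grasp_offset)
for n in ("side","top","wrist"):
    i=imaging.camera_info(n); print(n,{k:(np.round(v,4).tolist()) for k,v in i.items()})
    p,d=imaging.capture(n); cv2.imwrite(f"pics/{n}0.png",p); np.save(f"pics/{n}0.npy",d)
E
```

```text
pics
{'time_s': 0.0, 'joints': array([-5.41961946e+01,  2.05922539e+01,  6.33413301e-01, -2.12502980e-02,
       -7.01363081e+01, -1.65062959e+01]), 'qd': array([-0.01676089, -0.00854078, -0.06673997, -0.05272039,  0.01696296,
       -0.04880414]), 'joint_torque': array([ 6.44206175e-04, -5.82722890e+01,  2.93045729e+01,  6.99727133e+00,
        6.83208142e-03, -1.44741675e-04]), 'tcp_pos': array([ 0.22287642, -0.63661387,  0.22560716]), 'eef_rot': array([ 1.79903096e+02, -7.88324441e-03, -1.60709721e+02]), 'contact_force': array([-0.90459513,  0.09337923, -0.25532249]), 'moment': array([-0.0334826 ,  0.00535316,  0.01988688]), 'gripper_width': 0.0876450843830098}
0.0188
side {'fx': 602.9688, 'fy': 602.9688, 'cx': 319.3436, 'cy': 232.8586, 'k1': -0.1917, 'T': [[-0.8504, 0.3665, -0.3774, 0.1385], [-0.5259, -0.6144, 0.5882, 0.6557], [-0.0163, 0.6987, 0.7153, 0.9736], [0.0, 0.0, 0.0, 1.0]]}
top {'fx': 485.6366, 'fy': 485.6366, 'cx': 319.5301, 'cy': 240.1363, 'k1': -0.0899, 'T': [[-0.04, 0.9789, -0.2006, 0.433], [-0.9992, -0.0392, 0.0083, -0.0443], [0.0003, 0.2007, 0.9796, 0.9572], [0.0, 0.0, 0.0, 1.0]]}
wrist {'fx': 339.2483, 'fy': 339.2483, 'cx': 322.8353, 'cy': 240.3117, 'k1': -0.0415, 'T': [[-0.3301, -0.9013, -0.2805, 0.147], [0.944, -0.3144, -0.1005, -0.6635], [0.0024, -0.298, 0.9546, 0.3848], [0.0, 0.0, 0.0, 1.0]]}
```

View pics/top0.png

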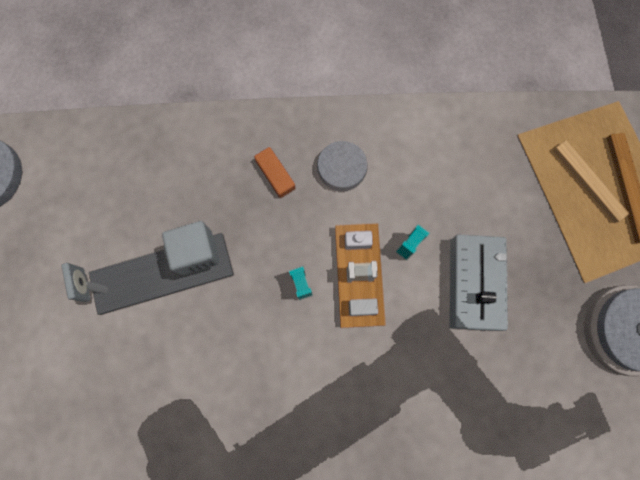

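View pics/side0.png

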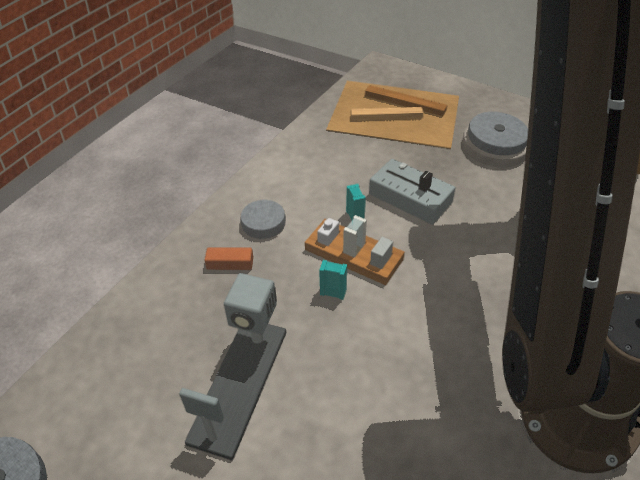

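View pics/wrist0.png

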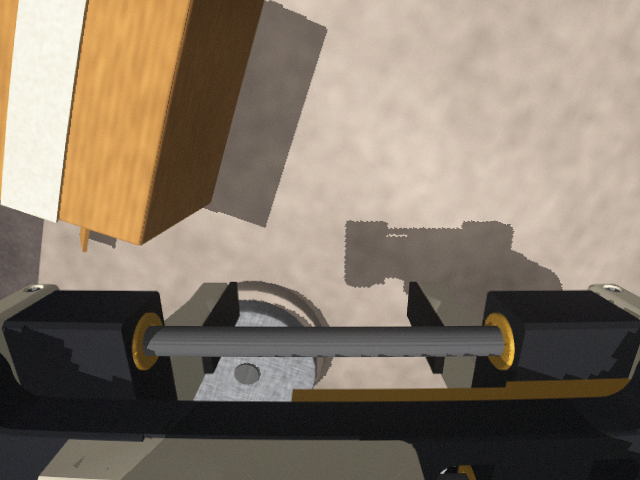

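```bash
cat > h.py <<'E'
import numpy as np, cv2
def ray(i,u,v):
    K=np.array([[i["fx"],0,i["cx"]],[0,i["fy"],i["cy"]],[0,0,1.]])
    # model: distorted = ideal*(1+k1 r^2)
    p=cv2.undistortPointsIter(np.array([[[u,v]]],float),K,np.array([i["k1"],0,0,0,0.]),None,None,(3,100,1e-10))[0,0]
    T=np.array(i["T"]); return T[:3,3],T[:3,:3]@np.array([p[0],-p[1],-1.])
def onz(i,u,v,z):
    o,d=ray(i,u,v); return o+d*(z-o[2])/d[2]
def proj(i,P):
    T=np.array(i["T"]); c=T[:3,:3].T@(np.asarray(P,float)-T[:3,3]); x,y=c[0]/-c[2],-c[1]/-c[2]
    f=1+i["k1"]*(x*x+y*y); return np.array([i["cx"]+i["fx"]*x*f,i["cy"]+i["fy"]*y*f])
def dpt(i,D,u,v):
    o,d=ray(i,u,v); return o+d*D[int(round(v)),int(round(u))]
def tri(rays):
    A=0;b=0
    for o,d in rays:
        d=d/np.linalg.norm(d);P=np.eye(3)-np.outer(d,d);A=A+P;b=b+P@o
    return np.linalg.solve(A,b)
E
python3 - <<'E'
import cv2
a=cv2.imread('pics/top0.png'); b=cv2.imread('pics/side0.png')
def c(im,x,y,w,h,s,n): cv2.imwrite(n,cv2.resize(im[y:y+h,x:x+w],None,fx=s,fy=s,interpolation=cv2.INTER_CUBIC))
c(a,440,225,80,115,5,'pics/c1.png')
c(a,320,215,80,120,5,'pics/c2.png')
c(a,55,210,190,110,4,'pics/c3.png')
c(b,300,150,160,150,4,'pics/c4.png')
c(b,170,265,130,200,3,'pics/c5.png')
E
```

```text
(no output)
```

View pics/c1.png

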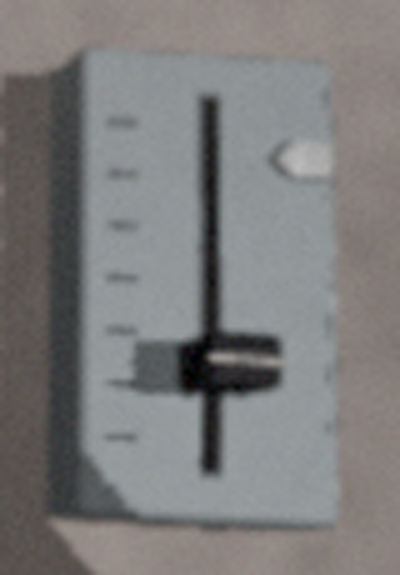

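View pics/c2.png

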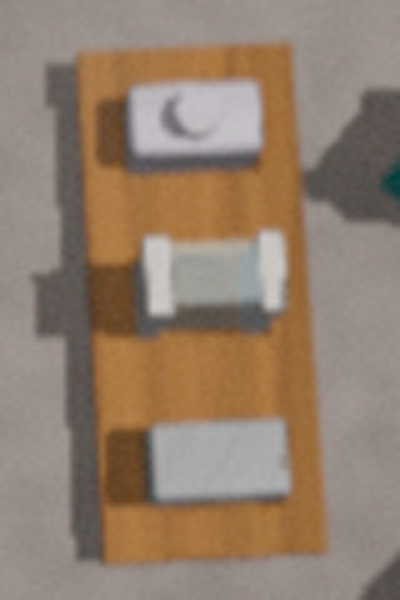

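View pics/c3.png

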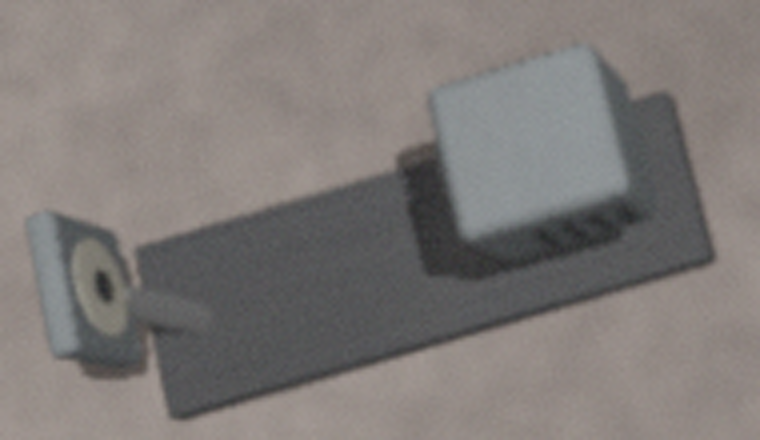

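View pics/c4.png

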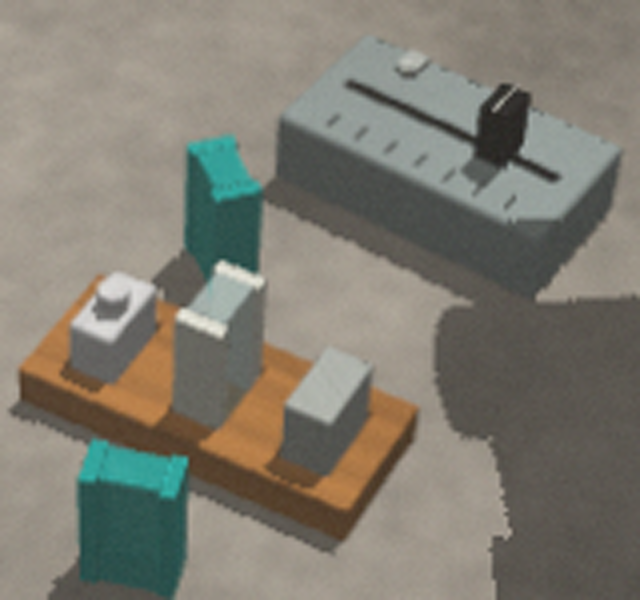

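View pics/c5.png

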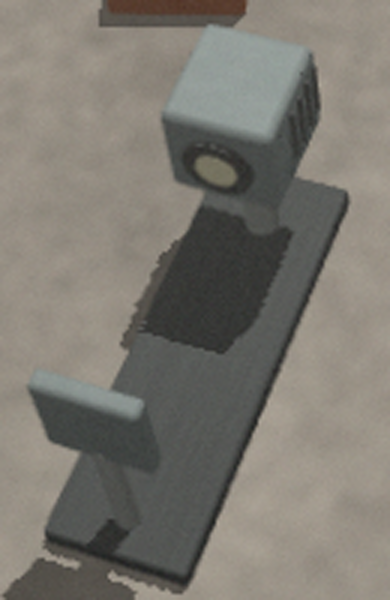

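```bash
cat > m1.py <<'E'
from h import *
from plant import imaging
np.set_printoptions(precision=4,suppress=True)
t=imaging.camera_info("top"); s=imaging.camera_info("side")
Dt=np.load('pics/top0.npy'); Ds=np.load('pics/side0.npy')
def c1(x,y): return 440+(x-2)/5,225+(y-2)/5
def c2(x,y): return 320+(x-2)/5,215+(y-2)/5
def c3(x,y): return 55+(x-1.5)/4,210+(y-1.5)/4
def c4(x,y): return 300+(x-1.5)/4,150+(y-1.5)/4
def c5(x,y): return 170+(x-1)/3,265+(y-1)/3
print("console top corners")
for p in [(82,50),(330,62),(336,524),(82,514)]: print(onz(t,*c1(*p),.05), )
print("track", [onz(t,*c1(*p),.05) for p in [(208,97),(210,473)]])
print("tip top",onz(t,*c1(270,159),.055),"side",onz(s,*c4(398,68),.055), "clip depth",dpt(t,Dt,*c1(300,160)))
print("grip stripe top",[onz(t,*c1(*p),.0905) for p in [(208,357),(278,360)]],"side",[onz(s,*c4(*p),.0905) for p in [(496,108),(520,88)]])
print("depth grip", dpt(t,Dt,*c1(245,352)), dpt(t,Dt,*c1(245,370)))
print("cell top endwalls (z=.013+.08)")
z=.013+.08
for p in [(145,236),(168,236),(260,232),(285,230),(147,315),(172,313),(262,305),(286,305)]: print(onz(t,*c2(*p),z))
print("depth",dpt(t,Dt,*c2(157,270)),dpt(t,Dt,*c2(272,270)))
print("side",[onz(s,*c4(*p),z) for p in [(220,262),(265,283),(176,316),(222,335)]])
print("rack",[onz(t,*c2(*p),.025) for p in [(80,52),(291,43),(328,550),(104,562)]])
print("lamp top z.165",[onz(t,*c3(*p),.165) for p in [(433,92),(588,45),(628,188),(468,240)]])
print("plate z.016",[onz(t,*c3(*p),.016) for p in [(137,247),(672,95),(714,260),(175,417)]])
print("rec top",[onz(t,*c3(*p),.165) for p in [(30,213),(50,210),(75,352),(60,358)]], "dot",onz(t,*c3(105,286),.13))
print("side lamp top",[onz(s,*c5(*p),.165) for p in [(208,28),(312,48),(283,128),(165,115)]])
print("lens side",onz(s,*c5(215,170),.13))
print("rec top side",[onz(s,*c5(*p),.165) for p in [(35,378),(140,410)]])
print("plate side",[onz(s,*c5(*p),.016) for p in [(347,192),(187,578),(48,535)]])
E
python3 m1.py
```

```text
console top corners
[ 0.6191 -0.315   0.05  ]
[ 0.6105 -0.4122  0.05  ]
[ 0.4346 -0.3949  0.05  ]
[ 0.4433 -0.2987  0.05  ]
track [array([ 0.5987, -0.3625,  0.05  ]), array([ 0.456 , -0.3486,  0.05  ])]
tip top [ 0.5728 -0.3823  0.055 ] side [ 0.5758 -0.3859  0.055 ] clip depth [ 0.5721 -0.3943  0.0542]
grip stripe top [array([ 0.4963, -0.3384,  0.0905]), array([ 0.494 , -0.364 ,  0.0905])] side [array([ 0.4954, -0.3425,  0.0905]), array([ 0.491 , -0.3658,  0.0905])]
depth grip [ 0.4974 -0.352   0.0909] [ 0.4907 -0.3502  0.0941]
cell top endwalls (z=.013+.08)
[ 0.5681 -0.1024  0.093 ]
[ 0.5677 -0.1107  0.093 ]
[ 0.5678 -0.1439  0.093 ]
[ 0.5682 -0.153   0.093 ]
[ 0.5394 -0.1016  0.093 ]
[ 0.5398 -0.1106  0.093 ]
[ 0.5413 -0.1431  0.093 ]
[ 0.541  -0.1517  0.093 ]
depth [ 0.5555 -0.1061  0.0932] [ 0.5536 -0.1472  0.0948]
side [array([ 0.5669, -0.1506,  0.093 ]), array([ 0.5391, -0.1489,  0.093 ]), array([ 0.5667, -0.1043,  0.093 ]), array([ 0.5398, -0.1045,  0.093 ])]
rack [array([ 0.6531, -0.0851,  0.025 ]), array([ 0.6534, -0.1687,  0.025 ]), array([ 0.4552, -0.1704,  0.025 ]), arra
[... 163 characters left out ...]
.1961, 0.165 ])]
plate z.016 [array([0.5805, 0.41  , 0.016 ]), array([0.6472, 0.1399, 0.016 ]), array([0.5636, 0.1193, 0.016 ]), array([0.4957, 0.3866, 0.016 ])]
rec top [array([0.5733, 0.3863, 0.165 ]), array([0.5743, 0.3774, 0.165 ]), array([0.5138, 0.363 , 0.165 ]), array([0.5115, 0.3694, 0.165 ])] dot [0.5459 0.3687 0.13  ]
side lamp top [array([0.6338, 0.1503, 0.165 ]), array([0.5723, 0.131 , 0.165 ]), array([0.5531, 0.1876, 0.165 ]), array([0.6158, 0.2151, 0.165 ])]
lens side [0.5871 0.2127 0.13  ]
rec top side [array([0.5691, 0.3859, 0.165 ]), array([0.512 , 0.3712, 0.165 ])]
plate side [array([0.5641, 0.1222, 0.016 ]), array([0.4933, 0.3895, 0.016 ]), array([0.5761, 0.4119, 0.016 ])]
```

```bash
cat > plan.py <<'E'
import sys
from h import *
from plant import status
from scipy.spatial.transform import Rotation as R
def plan(x,y,z,yaw):
    s=status.get_state(); p=np.array(s["tcp_pos"]); A=R.from_euler('xyz',s["eef_rot"],degrees=True)
    B=R.from_euler('xyz',[180,0,yaw],degrees=True)
    sh=A.inv().apply(np.array([x,y,z])-p)/.2; rv=(A.inv()*B).as_rotvec()/(np.pi/2)
    print("t",round(float(s["time_s"]),2),"pos",p.round(4),"rot",np.round(s["eef_rot"],2),"j",np.round(s["joints"],1),"F",np.round(s["contact_force"],1),"w",round(float(s["gripper_width"]),4))
    print("MOVE",np.round(np.r_[sh,rv],3).tolist())
if len(sys.argv)>4: plan(*map(float,sys.argv[1:5]))
E
python3 plan.py .36 -.50 .20 -128; python3 plan.py .495 -.352 .17 -95.5
python3 - <<'E'
import cv2
from h import *
from plant import imaging
t=imaging.camera_info("top"); D=np.load('pics/top0.npy')
im=cv2.imread('pics/top0.png'); h=cv2.cvtColor(im,cv2.COLOR_BGR2HSV)
m=cv2.inRange(h,(80,100,40),(100,255,255)); n,l,st,c=cv2.connectedComponentsWithStats(m)
for k in range(1,n):
    if st[k,4]>30: print(st[k],c[k],dpt(t,D,*c[k]).round(3))
E
```

```text
t 0.15 pos [ 0.2229 -0.6367  0.2259] rot [ 1.7993e+02 -1.0000e-02 -1.6071e+02] j [-54.2  20.6   0.6  -0.  -70.1 -16.5] F [-0.4  0.  -0.1] w 0.0876
MOVE [-0.873, 0.419, 0.13, 0.001, 0.0, -0.363]
t 0.15 pos [ 0.2229 -0.6367  0.2259] rot [ 1.7993e+02 -1.0000e-02 -1.6071e+02] j [-54.2  20.6   0.6  -0.  -70.1 -16.5] F [-0.4  0.  -0.1] w 0.0876
MOVE [-1.754, 0.894, 0.28, 0.001, 0.0, -0.725]
[397 225  32  34 467] [412.16916488 241.68308351] [ 0.603 -0.223  0.081]
[289 267  23  32 400] [300.06  282.465] [ 0.536 -0.013  0.078]
```

>>> apply_moves(
  moves=[
    [-0.44,0.21,0.07,0,0,-0.18],
    [-0.87,0.42,0.13,0,0,-0.36],
    [-0.87,0.42,0.13,0,0,-0.36],
    [-0.87,0.42,0.13,0,0,-0.36],
    [-0.87,0.42,0.13,0,0,-0.36],
  ],
  hand=-1,
)

```text
time_s: 0.78
tcp_pos: [0.3598, -0.4995, 0.1999]
eef_rot: [179.9, 0.0, -128.3]
contact_force: [0.0, 0.2, -0.2]
gripper_width: 0.0874
```

```bash
python3 plan.py .51 -.354 .20 -95.5
```

```text
t 0.78 pos [ 0.3598 -0.4995  0.1999] rot [ 1.7992e+02  3.0000e-02 -1.2828e+02] j [-36.1  16.1  -9.3  -0.  -64.7  -2.2] F [ 0.   0.2 -0.2] w 0.0874
MOVE [-1.036, -0.139, -0.0, 0.001, 0.001, -0.364]
```

>>> apply_moves(
  moves=[
    [-0.3,-0.04,0,0,0,-0.1],
    [-0.6,-0.08,0,0,0,-0.2],
    [-0.9,-0.12,0,0,0,-0.3],
    [-1.0,-0.139,0,0,0,-0.364],
    [-1.0,-0.139,0,0,0,-0.364],
    [-1.0,-0.139,0,0,0,-0.364],
    [-1.0,-0.139,0,0,0,-0.364],
  ],
)

```text
time_s: 1.65
tcp_pos: [0.5045, -0.3609, 0.2]
eef_rot: [179.9, 0.1, -95.7]
contact_force: [-0.9, -0.1, -0.0]
gripper_width: 0.0878
```

```bash
python3 - <<'E'
from plant import imaging
import cv2,numpy as np,pickle
i=imaging.camera_info("wrist");p,d=imaging.capture("wrist"); cv2.imwrite("pics/wrist1.png",p); np.save("pics/wrist1.npy",d); pickle.dump(i,open("pics/wrist1.pkl","wb"))
E
python3 plan.py .495 -.352 .06 -95.5
```

```text
t 1.7 pos [ 0.5046 -0.3608  0.2   ] rot [ 1.7994e+02  7.0000e-02 -9.5670e+01] j [-17.6  16.5  -8.7  -0.1 -64.9  11.9] F [0.6 0.  0.7] w 0.0879
MOVE [-0.038, 0.051, 0.7, 0.001, 0.001, -0.002]
```

View pics/wrist1.png

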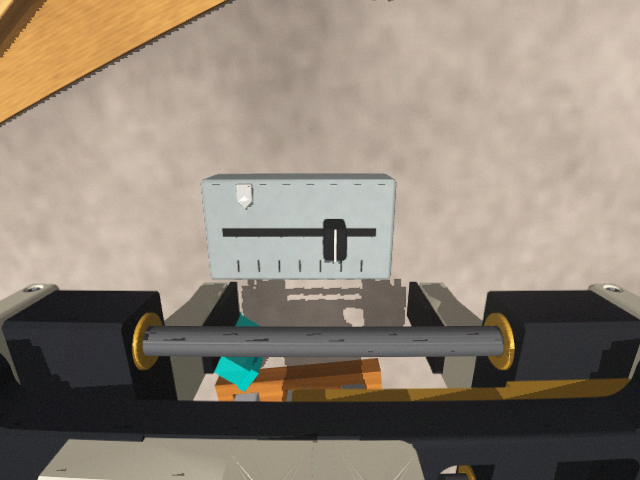

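Run:
```python
import cv2
a=cv2.imread('pics/wrist1.png')
cv2.imwrite('pics/w1c.png',cv2.resize(a[165:285,195:405],None,fx=3.8,fy=3.8,interpolation=cv2.INTER_CUBIC))
```

```text
(no output)
```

View pics/w1c.png

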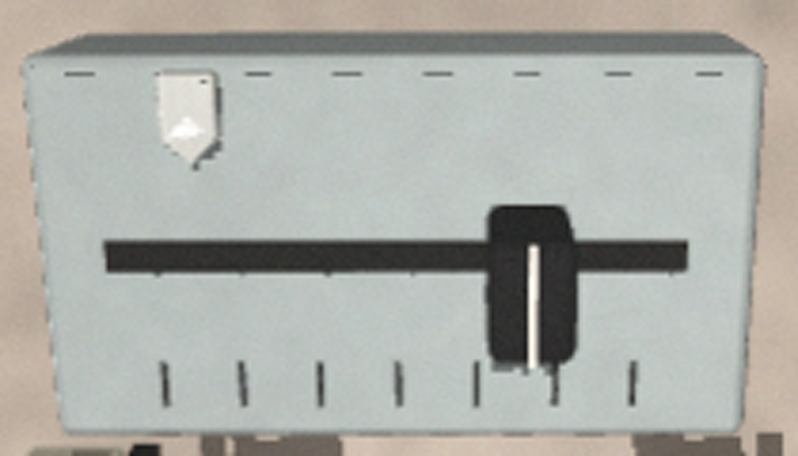

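Run:
```python
import pickle
from h import *
np.set_printoptions(precision=4,suppress=True)
i=pickle.load(open('pics/wrist1.pkl','rb'))
f=lambda x,y:(195+(x-1.4)/3.8,165+(y-1.4)/3.8)
co=[onz(i,*f(*p),.05) for p in [(25,60),(765,60),(742,432),(64,432)]]; print(co)
tr=[onz(i,*f(*p),.05) for p in [(105,255),(687,255)]]; print("track",tr)
tip=onz(i,*f(193,165),.055); g=onz(i,*f(532.5,303),.0905); print("tip",tip,"grip",g)
e=tr[0]-tr[1]; u=e/np.linalg.norm(e); print("u",u,np.degrees(np.arctan2(u[1],u[0])),"len",np.linalg.norm(e))
print("along",(tip-g)@u,"lat",(tip-g)@np.array([u[1],-u[0],0]))
```

```text
[array([ 0.6108, -0.4128,  0.05  ]), array([ 0.4347, -0.395 ,  0.05  ]), array([ 0.4441, -0.299 ,  0.05  ]), array([ 0.6204, -0.3166,  0.05  ])]
track [array([ 0.6006, -0.363 ,  0.05  ]), array([ 0.4559, -0.3484,  0.05  ])]
tip [ 0.5735 -0.3843  0.055 ] grip [ 0.4956 -0.3531  0.0905]
u [ 0.995  -0.0999  0.    ] -5.734568616190536 len 0.1454110722040458
along 0.08064922573550204 lat 0.023277221511096662
```

>>> apply_moves(
  moves=[
    [-0.033,0.048,0.2,0,0,0],
    [-0.033,0.048,0.45,0,0,0],
    [-0.033,0.048,0.65,0,0,0],
    [-0.033,0.048,0.7,0,0,0],
    [-0.033,0.048,0.7,0,0,0],
    [-0.033,0.048,0.7,0,0,0],
  ],
)

```text
time_s: 2.45
tcp_pos: [0.4967, -0.3538, 0.0619]
eef_rot: [-179.9, 0.0, -95.7]
contact_force: [-0.0, -0.3, 0.9]
gripper_width: 0.0879
```

>>> apply_moves(
  moves=[
    [0,0,0,0,0,0],
    [0,0,0,0,0,0],
    [0,0,0,0,0,0],
    [0,0,0,0,0,0],
    [0,0,0,0,0,0],
    [0,0,0,0,0,0],
    [0,0,0,0,0,0],
    [0,0,0,0,0,0],
  ],
  hand=1,
  grip_force=10,
)

```text
time_s: 3.45
tcp_pos: [0.4965, -0.3538, 0.0618]
eef_rot: [-179.9, 0.0, -95.7]
contact_force: [-0.7, 0.0, 0.1]
gripper_width: 0.02
```

```bash
python3 plan.py .5757 -.3612 .06 -95.6
```

```text
t 3.45 pos [ 0.4965 -0.3538  0.0618] rot [-1.7992e+02  1.0000e-02 -9.5670e+01] j [-17.2  23.1 -19.3  -0.  -47.6  11.5] F [-0.7  0.   0.1] w 0.02
MOVE [-0.002, -0.397, 0.01, -0.001, 0.0, -0.001]
```

>>> apply_moves(
  moves=[
    [0,-0.1,0,0,0,0],
    [0,-0.2,0,0,0,0],
    [0,-0.3,0,0,0,0],
    [-0.002,-0.397,0,0,0,0],
    [-0.002,-0.397,0,0,0,0],
    [-0.002,-0.397,0,0,0,0],
    [-0.002,-0.397,0,0,0,0],
    [-0.002,-0.397,0,0,0,0],
  ],
)

```text
time_s: 4.45
tcp_pos: [0.575, -0.3615, 0.0619]
eef_rot: [-179.9, 0.0, -95.7]
contact_force: [1.3, -3.8, -2.2]
gripper_width: 0.0199
```

```bash
python3 plan.py .5757 -.3612 .06 -95.6
python3 - <<'E'
from plant import imaging
import cv2
p,d=imaging.capture("top"); cv2.imwrite("pics/top2.png",p); cv2.imwrite('pics/t2c.png',cv2.resize(p[225:340,430:520],None,fx=5,fy=5,interpolation=cv2.INTER_CUBIC))
p,d=imaging.capture("side"); cv2.imwrite("pics/side2.png",p)
E
```

```text
t 4.45 pos [ 0.575  -0.3615  0.0619] rot [-1.7994e+02  1.0000e-02 -9.5690e+01] j [-15.8  28.5  -9.8  -0.  -51.6  10.1] F [ 1.3 -3.8 -2.2] w 0.0199
MOVE [-0.002, -0.003, 0.009, -0.001, 0.0, -0.001]
```

View pics/t2c.png

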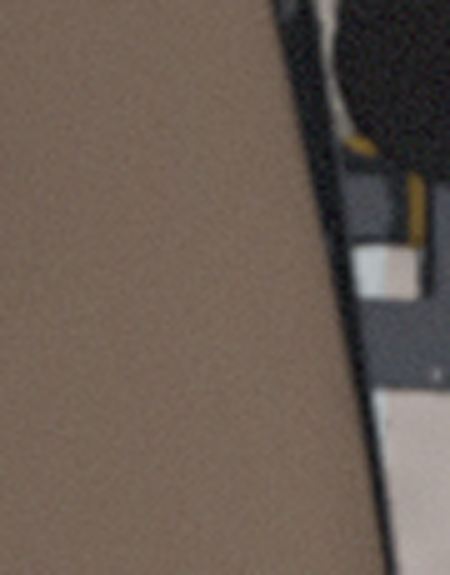

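Occluded by the arm. Open (finger backs clear), rise, and check with the wrist view.

>>> apply_moves(
  moves=[
    [0,0,0,0,0,0],
    [0,0,0,0,0,0],
    [0,0,0,0,0,0],
    [0,0,0,0,0,0],
    [0,0,0,0,0,0],
    [0,0,-0.1,0,0,0],
    [0,0,-0.3,0,0,0],
    [0,0,-0.5,0,0,0],
    [0,0,-0.7,0,0,0],
    [0,0,-0.7,0,0,0],
    [0,0,-0.7,0,0,0],
  ],
  hand=-1,
)

```text
time_s: 5.92
tcp_pos: [0.5746, -0.3612, 0.2016]
eef_rot: [-180.0, 0.0, -95.7]
contact_force: [-0.4, -0.4, -0.9]
gripper_width: 0.0875
```

```bash
python3 - <<'E'
from plant import imaging
import cv2,numpy as np,pickle
i=imaging.camera_info("wrist");p,d=imaging.capture("wrist"); cv2.imwrite("pics/wrist3.png",p); np.save("pics/wrist3.npy",d); pickle.dump(i,open("pics/wrist3.pkl","wb"))
cv2.imwrite('pics/w3c.png',cv2.resize(p[140:300,195:455],None,fx=3,fy=3,interpolation=cv2.INTER_CUBIC))
E
python3 plan.py .5545 -.127 .20 0
```

```text
t 5.97 pos [ 0.5744 -0.3611  0.2009] rot [ 1.7997e+02  5.0000e-02 -9.5690e+01] j [-15.8  21.8  -0.8  -0.  -67.4  10.1] F [-0.9  0.6  0.4] w 0.0877
MOVE [-1.155, 0.215, 0.005, -0.0, 0.001, -1.063]
```

View pics/w3c.png

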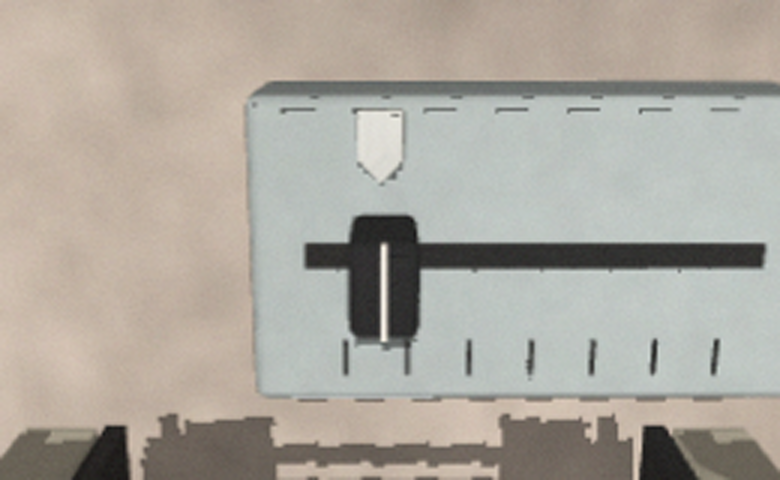

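Run:
```python
import pickle
from h import *
np.set_printoptions(precision=4,suppress=True)
i=pickle.load(open('pics/wrist3.pkl','rb'))
f=lambda x,y:(195+(x-1)/3,140+(y-1)/3)
tr=[onz(i,*f(*p),.05) for p in [(305,255),(765,256)]]
tip=onz(i,*f(380,185),.055); g=onz(i,*f(383.5,291),.0905); print("tip",tip,"grip",g,np.linalg.norm(tr[0]-tr[1]))
u=tr[0]-tr[1];u/=np.linalg.norm(u); u2=np.array([.995,-.0975,0])
print(np.degrees(np.arctan2(u[1],u[0])),"along",(tip-g)@u,(tip-g)@u2)
```

```text
tip [ 0.5743 -0.3835  0.055 ] grip [ 0.5754 -0.3606  0.0905] 0.14572167471618108
-5.796938353781632 along 0.0011526534611178958 0.0010722050795620081
```

>>> apply_moves(
  moves=[
    [-0.1,0.02,0,0,0,-0.09],
    [-0.2,0.04,0,0,0,-0.2],
    [-0.35,0.07,0,0,0,-0.3],
    [-0.5,0.1,0,0,0,-0.4],
    [-0.65,0.13,0,0,0,-0.5],
    [-0.8,0.15,0,0,0,-0.6],
    [-0.9,0.17,0,0,0,-0.7],
    [-0.9,0.17,0,0,0,-0.8],
    [-0.9,0.17,0,0,0,-0.9],
    [-0.9,0.17,0,0,0,-0.95],
    [-0.9,0.17,0,0,0,-0.95],
    [-0.9,0.17,0,0,0,-0.95],
  ],
)

```text
time_s: 7.48
tcp_pos: [0.5581, -0.1786, 0.2003]
eef_rot: [-180.0, 0.1, -10.3]
contact_force: [-0.3, -0.2, 0.4]
gripper_width: 0.0878
```

```bash
python3 plan.py .5545 -.127 .20 0
```

```text
t 7.47 pos [ 0.5581 -0.1786  0.2003] rot [-1.7997e+02  1.1000e-01 -1.0300e+01] j [  1.3  13.4 -13.   -0.1 -63.8  78.4] F [-0.3 -0.2  0.4] w 0.0878
MOVE [-0.064, -0.251, 0.002, -0.0, 0.001, -0.114]
```

>>> apply_moves(
  moves=[
    [-0.03,-0.13,0,0,0,-0.06],
    [-0.064,-0.25,0,0,0,-0.115],
    [-0.064,-0.25,0,0,0,-0.115],
    [-0.064,-0.25,0,0,0,-0.115],
    [-0.064,-0.25,0,0,0,-0.115],
  ],
)

```text
time_s: 8.1
tcp_pos: [0.5544, -0.1277, 0.2002]
eef_rot: [-179.9, 0.1, -0.0]
contact_force: [-0.3, -0.2, -1.1]
gripper_width: 0.0874
```

```bash
python3 - <<'E'
from plant import imaging
import cv2,numpy as np,pickle
i=imaging.camera_info("wrist");p,d=imaging.capture("wrist"); cv2.imwrite("pics/wrist4.png",p); np.save("pics/wrist4.npy",d); pickle.dump(i,open("pics/wrist4.pkl","wb"))
E
python3 plan.py .5545 -.127 .046 0
```

```text
t 8.15 pos [ 0.5544 -0.1277  0.2002] rot [-1.7995e+02  1.1000e-01 -4.0000e-02] j [  6.7  11.8 -15.   -0.1 -63.3  83.3] F [-0.4  0.3  0.1] w 0.0878
MOVE [0.002, -0.003, 0.771, -0.001, 0.001, -0.0]
```

View pics/wrist4.png

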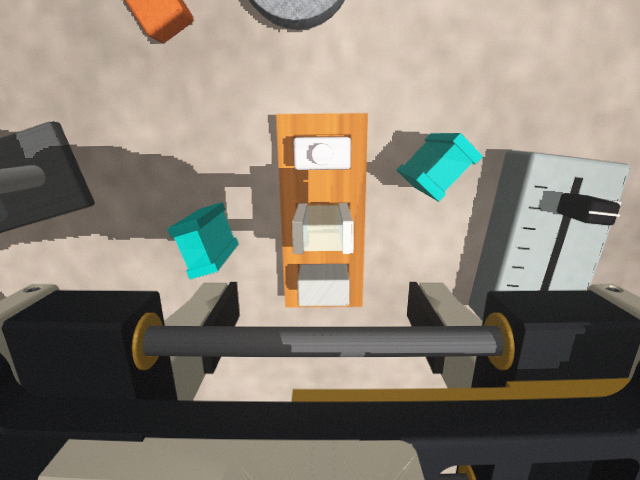

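Run:
```python
import cv2
a=cv2.imread('pics/wrist4.png')
cv2.imwrite('pics/w4c.png',cv2.resize(a[190:310,270:375],None,fx=5,fy=5,interpolation=cv2.INTER_CUBIC))
```

```text
(no output)
```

View pics/w4c.png

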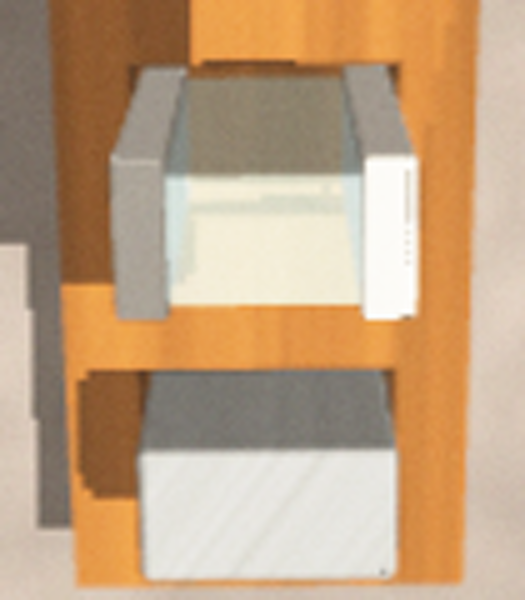

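Run:
```python
import pickle
from h import *
np.set_printoptions(precision=4,suppress=True)
i=pickle.load(open('pics/wrist4.pkl','rb'))
for p in [(112,158),(417,156),(416,318),(116,319)]: print(onz(i,270+(p[0]-2)/5,190+(p[1]-2)/5,.093))
```

```text
[ 0.5686 -0.1023  0.093 ]
[ 0.5689 -0.1516  0.093 ]
[ 0.5412 -0.1522  0.093 ]
[ 0.541  -0.1022  0.093 ]
```

>>> apply_moves(
  moves=[
    [0.003,-0.003,0.2,0,0,0],
    [0.003,-0.003,0.4,0,0,0],
    [0.003,-0.003,0.55,0,0,0],
    [0.003,-0.003,0.68,0,0,0],
    [0.003,-0.003,0.77,0,0,0],
    [0.003,-0.003,0.77,0,0,0],
    [0.003,-0.003,0.77,0,0,0],
    [0.003,-0.003,0.77,0,0,0],
  ],
)

```text
time_s: 9.15
tcp_pos: [0.5554, -0.1271, 0.0473]
eef_rot: [-179.9, 0.0, -0.0]
contact_force: [0.6, -1.0, 0.6]
gripper_width: 0.0875
```

>>> apply_moves(
  moves=[
    [0,0,0,0,0,0],
    [0,0,0,0,0,0],
    [0,0,0,0,0,0],
    [0,0,0,0,0,0],
    [0,0,0,0,0,0],
    [0,0,0,0,0,0],
    [0,0,0,0,0,0],
    [0,0,0,0,0,0],
  ],
  hand=1,
  grip_force=20,
)

```text
time_s: 10.15
tcp_pos: [0.5554, -0.1271, 0.0473]
eef_rot: [-179.9, 0.0, -0.1]
contact_force: [-0.9, -0.1, 0.2]
gripper_width: 0.0501
```

>>> apply_moves(
  moves=[
    [0,0,-0.05,0,0,0],
    [0,0,-0.12,0,0,0],
    [0,0,-0.2,0,0,0],
    [0,0,-0.35,0,0,0],
    [0,0,-0.5,0,0,0],
    [0,0,-0.65,0,0,0],
    [0,0,-0.8,0,0,0],
    [0,0,-0.9,0,0,0],
    [0,0,-0.98,0,0,0],
    [0,0,-0.98,0,0,0],
    [0,0,-0.98,0,0,0],
    [0,0,-0.98,0,0,0],
  ],
)

```text
time_s: 11.65
tcp_pos: [0.5549, -0.1272, 0.2422]
eef_rot: [-179.9, 0.1, -0.1]
contact_force: [0.9, -0.1, -2.4]
gripper_width: 0.0497
```

```bash
python3 plan.py .5665 .285 .242 -75.6
python3 - <<'E'
from plant import imaging
import cv2
p,d=imaging.capture("side"); cv2.imwrite("pics/side5.png",p)
E
```

```text
t 11.65 pos [ 0.5549 -0.1272  0.2422] rot [-1.7995e+02  1.2000e-01 -5.0000e-02] j [  6.7  10.1 -11.4  -0.1 -68.5  83.2] F [ 0.9 -0.1 -2.4] w 0.0497
MOVE [0.056, -2.061, 0.003, 0.0, 0.002, 0.839]
```

View pics/side5.png

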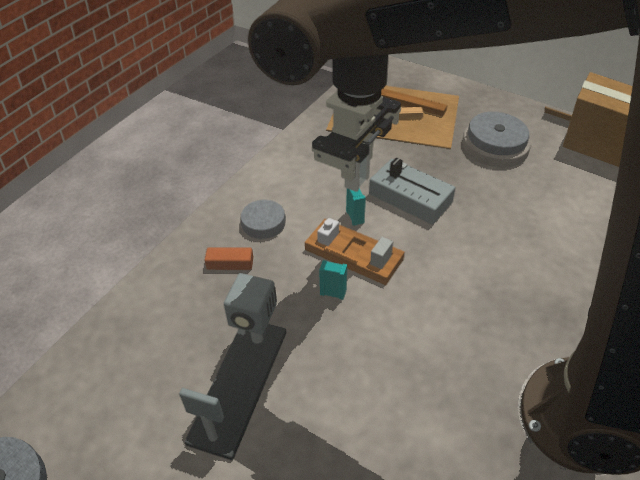

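>>> apply_moves(
  moves=[
    [-0.02,-0.1,0,0,0,0.04],
    [-0.05,-0.22,0,0,0,0.1],
    [-0.08,-0.36,0,0,0,0.18],
    [-0.12,-0.5,0,0,0,0.25],
    [-0.15,-0.64,0,0,0,0.32],
    [-0.18,-0.78,0,0,0,0.4],
    [-0.2,-0.9,0,0,0,0.46],
    [-0.2,-0.98,0,0,0,0.5],
    [-0.2,-0.98,0,0,0,0.5],
    [-0.2,-0.98,0,0,0,0.5],
  ],
)

```text
time_s: 12.95
tcp_pos: [0.515, 0.0684, 0.2422]
eef_rot: [179.9, 0.1, -45.0]
contact_force: [-0.7, 0.0, -3.6]
gripper_width: 0.0501
```

```bash
python3 plan.py .5665 .285 .242 -75.6
```

```text
t 12.95 pos [0.515  0.0684 0.2422] rot [ 1.7991e+02  1.3000e-01 -4.4980e+01] j [ 29.2   5.3 -17.2  -0.1 -67.6  15.9] F [-0.7  0.  -3.6] w 0.0501
MOVE [-0.583, -0.948, 0.001, 0.001, 0.001, 0.34]
```

>>> apply_moves(
  moves=[
    [-0.06,-0.1,0,0,0,0.04],
    [-0.14,-0.22,0,0,0,0.09],
    [-0.23,-0.37,0,0,0,0.14],
    [-0.32,-0.52,0,0,0,0.2],
    [-0.41,-0.67,0,0,0,0.25],
    [-0.49,-0.8,0,0,0,0.29],
    [-0.55,-0.89,0,0,0,0.32],
    [-0.58,-0.945,0,0,0,0.34],
    [-0.583,-0.948,0,0,0,0.34],
    [-0.583,-0.948,0,0,0,0.34],
    [-0.583,-0.948,0,0,0,0.34],
  ],
)

```text
time_s: 14.32
tcp_pos: [0.5666, 0.2842, 0.2424]
eef_rot: [179.9, 0.1, -75.6]
contact_force: [0.0, 0.0, -1.5]
gripper_width: 0.05
```

```bash
python3 plan.py .5665 .285 .1243 -75.6
python3 - <<'E'
from plant import imaging
import cv2,pickle
i=imaging.camera_info("wrist")
for n in ("wrist","side","top"):
    p,d=imaging.capture(n); cv2.imwrite(f"pics/{n}6.png",p)
pickle.dump(i,open("pics/wrist6.pkl","wb"))
E
```

```text
t 14.32 pos [0.5666 0.2842 0.2424] rot [ 1.7987e+02  6.0000e-02 -7.5590e+01] j [ 44.2  16.3  -3.4  -0.1 -70.5 -29.7] F [ 0.   0.  -1.5] w 0.05
MOVE [-0.003, -0.002, 0.59, 0.001, 0.001, 0.0]
```

View pics/wrist6.png

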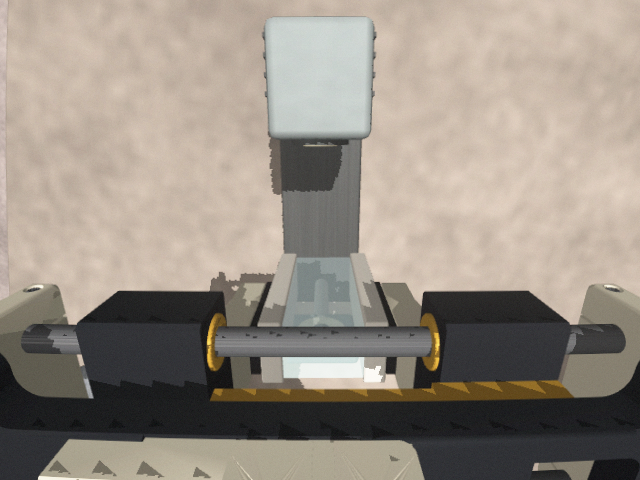

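View pics/side6.png

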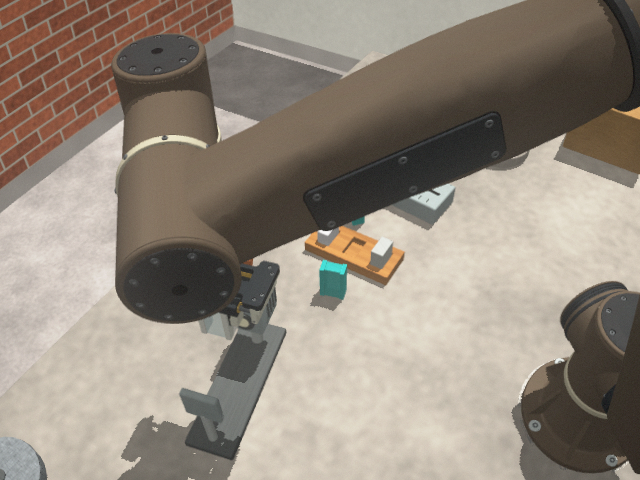

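View pics/top6.png

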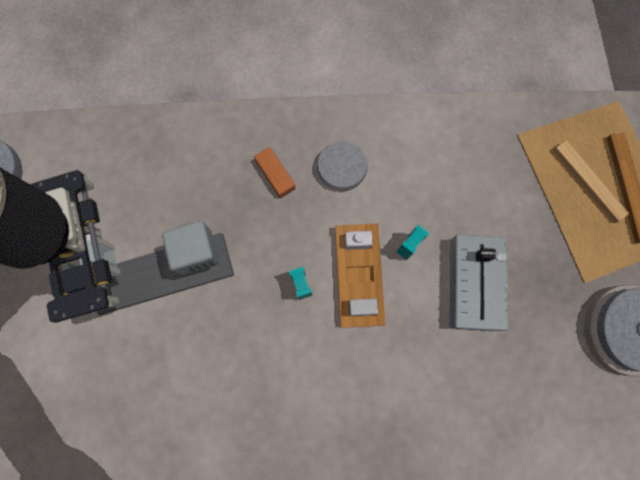

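Run:
```python
import pickle
from h import *
np.set_printoptions(precision=4,suppress=True)
i=pickle.load(open('pics/wrist6.pkl','rb'))
P=[onz(i,*p,.165) for p in [(266,17),(374,17),(372,138),(270,138)]]; print(P)
b=np.array([-np.sin(np.radians(14.4)),np.cos(np.radians(14.4)),0]); n=np.array([b[1],-b[0],0])
c=np.mean(P,0); print("lamp",c,"dir",[np.degrees(np.arctan2(*(P[k]-P[j])[[1,0]])) for j,k in((1,2),(0,3))])
q=[onz(i,*p,.016) for p in [(284,200),(360,200),(358,250),(284,250)]]; print("plate",q)
tcp=np.array([.5666,.2842,0])
print("lat lamp",(c-tcp)@n,"along",(c-tcp)@b,"plate lat",[(x-tcp)@n for x in q])
pc=np.array([.5709,.2655,0]);print("platec lat",(pc-tcp)@n,"rec",(np.array([.5427,.374,0])-tcp)@n,(np.array([.5427,.374,0])-tcp)@b)
```

```text
[array([0.6382, 0.1469, 0.165 ]), array([0.5739, 0.1303, 0.165 ]), array([0.5545, 0.1999, 0.165 ]), array([0.6207, 0.2168, 0.165 ])]
lamp [0.5968 0.1735 0.165 ] dir [np.float64(105.55546960919206), np.float64(104.05463449718458)]
plate [array([0.6119, 0.2869, 0.016 ]), array([0.5274, 0.2652, 0.016 ]), array([0.5127, 0.3242, 0.016 ]), array([0.5988, 0.3462, 0.016 ])]
lat lamp 0.00173594351034042 along -0.11476292508088975 plate lat [np.float64(0.04458422557189239), np.float64(-0.042722215185338475), np.float64(-0.04228168040658604), np.float64(0.04664787358781231)]
platec lat -0.00048559329712969827 rec -0.0008167856835703567 0.0929224561725911
```

>>> apply_moves(
  moves=[
    [0,0,0.08,0,0,0],
    [0,0,0.18,0,0,0],
    [0,0,0.28,0,0,0],
    [0,0,0.38,0,0,0],
    [0,0,0.47,0,0,0],
    [0,0,0.54,0,0,0],
    [0,0,0.58,0,0,0],
    [0,0,0.59,0,0,0],
    [0,0,0.59,0,0,0],
    [0,0,0.59,0,0,0],
    [0,0,0.59,0,0,0],
    [0,0,0.59,0,0,0],
  ],
)

```text
time_s: 15.98
tcp_pos: [0.5664, 0.2847, 0.1247]
eef_rot: [179.9, 0.1, -75.6]
contact_force: [-0.8, 0.3, -2.6]
gripper_width: 0.0502
```

```bash
python3 plan.py .5665 .285 .1243 -75.6
python3 - <<'E'
from plant import imaging
import cv2,pickle
pickle.dump(imaging.camera_info("wrist"),open("pics/wrist7.pkl","wb"))
for n in ("wrist","side"):
    p,d=imaging.capture(n); cv2.imwrite(f"pics/{n}7.png",p)
cv2.imwrite('pics/s7c.png',cv2.resize(p[260:470,150:330],None,fx=2.8,fy=2.8,interpolation=cv2.INTER_CUBIC))
E
```

```text
t 15.97 pos [0.5664 0.2847 0.1247] rot [ 1.799e+02  8.000e-02 -7.559e+01] j [ 44.2  21.3 -12.2  -0.1 -56.5 -29.7] F [-0.8  0.3 -2.6] w 0.0502
MOVE [-0.001, -0.001, 0.002, 0.001, 0.001, 0.0]
```

View pics/s7c.png

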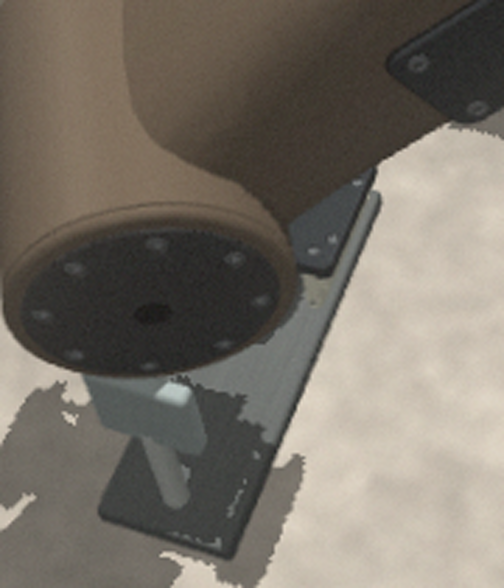

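View pics/wrist7.png

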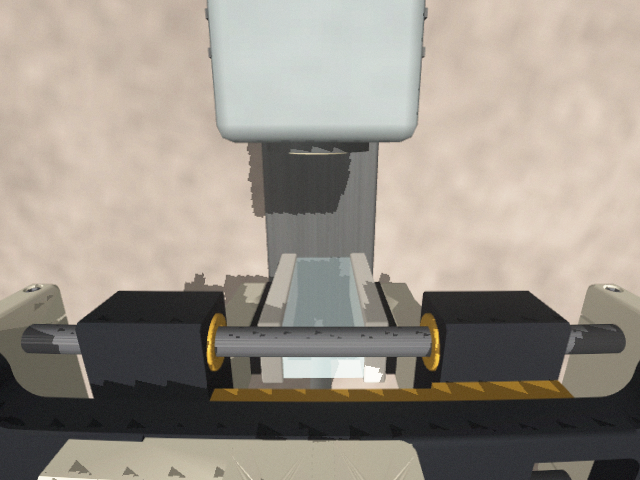

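Run:
```python
import pickle
from h import *
from plant import imaging,status
np.set_printoptions(precision=4,suppress=True)
i=imaging.camera_info("wrist"); p,D=imaging.capture("wrist")
tcp=np.r_[status.get_state()["tcp_pos"][:2],0]
b=np.array([-np.sin(np.radians(14.4)),np.cos(np.radians(14.4)),0]); n=np.array([b[1],-b[0],0])
for q in [(217,130),(419,130),(212,40),(424,40)]: x=onz(i,*q,.165); print(x,(x-tcp)@n,(x-tcp)@b)
for q in [(273,369),(372,369),(272,375),(374,375)]: x=dpt(i,D,*q); print("cell top",x,(x-tcp)@n,(x-tcp)@b)
```

```text
[0.6216 0.2136 0.165 ] 0.035950774897957956 -0.08254501099415706
[0.5562 0.1968 0.165 ] -0.03165246069959688 -0.08251170223414542
[0.6278 0.1871 0.165 ] 0.035321125479256164 -0.10975831297044678
[0.5633 0.1706 0.165 ] -0.031229389891911128 -0.10972848807386583
cell top [0.5841 0.2968 0.1716] 0.020261841428454174 0.007413680158894258
cell top [0.546  0.2874 0.1712] -0.018965635758378074 0.007783065107977098
cell top [0.5839 0.3006 0.1706] 0.020985864852305892 0.011139671247872301
cell top [0.5447 0.2894 0.1721] -0.01974531205448441 0.009971654524169527
```

>>> apply_moves(
  moves=[
    [0,0,0,0,0,0],
    [0,0,0,0,0,0],
    [0,0,0,0,0,0],
    [0,0,0,0,0,0],
  ],
)

```text
time_s: 16.62
tcp_pos: [0.5663, 0.2846, 0.1245]
eef_rot: [179.9, 0.1, -75.6]
contact_force: [-0.5, 0.9, -1.9]
gripper_width: 0.0499
```

```bash
python3 plan.py .5665 .285 .1243 -75.6; python3 -c "
from plant import r
print(r.close_job())"; python3 plan.py .5665 .285 .1243 -75.6
```

```text
t 16.62 pos [0.5663 0.2846 0.1245] rot [ 1.7988e+02  7.0000e-02 -7.5590e+01] j [ 44.2  21.3 -12.2  -0.1 -56.5 -29.7] F [-0.5  0.9 -1.9] w 0.0499
MOVE [-0.002, -0.001, 0.001, 0.001, 0.001, 0.0]
the job is handed in; nothing more can be done
None
the job is handed in; nothing more can be done
```

I set the dimmer, then took the cell out of the rack by its frosted ends. I handed in at 16.6 s, still holding it in the light path. No verdict was reported.

- **Dimmer:** I gripped it on its 20 mm faces and slid it about 79 mm. The wrist view afterwards put it about 1.1 mm from level with the clip.
- **Grip on the cell:** the fingers read a 50 mm opening throughout, matching the cell across its frosted ends.
- **Position in the beam:**
  - The cell's centre is about 130–131 mm high, going by wrist depth at its top.
  - Along the path, the lamp measured 115 mm from the tool in one wrist view, which is exactly mid-path. The last wrist view and the receiver's top edge suggest it may be a few mm to about 13 mm off.
  - The tool is upright within 0.2° and its yaw matches the measured beam direction within about 1°.
- **Other things:** the top view taken just before lowering the cell showed the blanks, wheel and bar where they started. The tool force showed only the cell's weight.

**Disagreements between measurements:**
- **Sideways:** the lamp (wrist view) put the beam about 2 mm to one side of the cell. The base plate and receiver put it under 1 mm to the other side. I left the cell between them.
- **Along the path:** the base plate's centre is about 20–25 mm off the midpoint between lamp and receiver, so I placed the cell by the faces, set about 4 mm towards the plate's centre.
- **Not seen:** the arm blocked the side view of the final pose, so that rests on the wrist view and arm readings.

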